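Sort tested detector housings into the pass and reject bays

TASK

Slide the housing with the green tag over the rollers into the bay with the green floor, and the housing with the red tag into the bay with the red floor, each fully home against the bay's end wall. Keep both flat on the bench, do not lift or tip them, and leave the untagged housing and the other things on the bench where they are.

Things in the scene. Friction and masses are not known exactly. Their poses are not given: they have to be found in the camera images.
- pass_unit: round white plastic detector housing, 100 mm diameter with a straight rim to 28 mm height, then a dome 88 mm narrowing to 72 mm at 42 mm height; a green round tag of 48 mm on top: it passed; origin at the centre of its underside, z up; about 0.25 kg, stands loose flat on the bench
- reject_unit: round white plastic detector housing, 100 mm diameter with a straight rim to 28 mm height, then a dome 88 mm narrowing to 72 mm at 42 mm height; a red round tag of 48 mm on top: it is a reject; origin at the centre of its underside, z up; about 0.25 kg, stands loose flat on the bench
- bay_left: grey U-shaped bay fixed at the robot's left (y > 0), opening towards the middle of the bench: origin on the bench at the seat centre (centre of a housing that is fully home), z up, x = level way in. Side walls 26 mm high, 8 mm thick, 108 mm apart inside, x = -56 to +50 mm; inner face of end wall at x = +50 mm; floor 1.5 mm high; mouth flares to about 145 mm at x = -95 mm
- bay_right: grey U-shaped bay fixed at the robot's right (y < 0), opening towards the middle of the bench: origin on the bench at the seat centre (centre of a housing that is fully home), z up, x = level way in. Side walls 26 mm high, 8 mm thick, 108 mm apart inside, x = -56 to +50 mm; inner face of end wall at x = +50 mm; floor 1.5 mm high; mouth flares to about 145 mm at x = -95 mm
- rollers_left (a point): centre of the near end of the row of six free-turning steel rollers, 100 mm wide, that leads into the left bay (bay x = -60 to -188 mm; this point is at bay x = -188 mm, z = 0); roller tops 1.5 mm above the bench
- rollers_right (a point): centre of the near end of the row of six free-turning steel rollers, 100 mm wide, that leads into the right bay (bay x = -60 to -188 mm; this point is at bay x = -188 mm, z = 0); roller tops 1.5 mm above the bench
- pass_pad: green round floor marking, 102 mm diameter, in one of the two bays; origin at the seat centre of that bay, on the bench; its yaw means nothing
- reject_pad: red round floor marking, 102 mm diameter, in the other bay; origin at the seat centre of that bay, on the bench; its yaw means nothing
- untested_unit: round white plastic detector housing, 100 mm diameter with a straight rim to 28 mm height, then a dome 88 mm narrowing to 72 mm at 42 mm height; no coloured tag, only a small black dot: leave it alone; origin at the centre of its underside, z up; about 0.25 kg, stands loose flat on the bench
- screwdriver: bystander: screwdriver, 190 mm long, lying beyond the right bay; origin at the underside of its middle
- flux_bottle: bystander: bottle, 44 mm diameter, 110 mm high, upright between the robot and the left bay; origin at the centre of its underside
- brush: bystander: brush, 170 mm long, lying beyond the left bay; origin at the underside of its middle
- solder_spool: bystander: blue spool of silver solder wire, 64 mm diameter, 50 mm high, upright beyond the right bay; origin at the centre of its underside
- meter: bystander: yellow hand meter, 80 x 160 x 36 mm, lying between the robot and the right bay; origin at the centre of its underside
Mind the look-alikes: they are no part of the job. What is shaped like the pass_unit but orange or turquoise is not meant.

How it is judged:
By the outcome, as a careful person would: the job done as asked, in the order asked, and still so for the second after the job is handed in, with the robot touching nothing.
It also fails if it takes over 64 s, if anything falls off the work surface, if the arm or the gripper's body presses on something with over 40 N, if the wrist force passes 120 N, or if a joint passes its speed limit or range.

ROBOT

A 7-joint arm with a two-finger parallel gripper is mounted at the origin on the work surface. World frame = base frame: x ahead of the robot, y to its left, z up, the work surface at z = 0. Lengths are in m, angles in rad, forces in N, time in s.
With the tool pointing down it reaches from about 0.4 to 0.75 m from the base axis. Payload 19.5 kg.
Tool frame: the origin (TCP) lies between the finger pads; the fingertips stand 8 mm ahead of it and the grasp point (between the pads) lies 11 mm behind it (env.nose_length is the distance from the TCP to the fingertips, in m); z points along the fingers, y is the line along which they close (so a half turn about z gives the same grasp; the last joint's range is limited). The gripper opens to 85 mm and grips with 20 to 120 N. Pads are 22 mm wide; open, the fingers measure 114 mm over their backs; the gripper's body (76 mm by 85 mm) begins 54 mm behind the grasp point. The pads swing forward as they close: fully open they stand 13 mm farther back than shut.
Start: joints at [-1.157, 0.707, -0.028, 1.485, 0.022, 0.951, -0.075], TCP at [0.253, 0.516, 0.239] pointing down, gripper open.
Joint ranges: [-2.71, 2.71], [-0.32, 2.16], [-1.57, 1.52], [0, 2.45], [-1.46, 4.6], [0, 2.02], [-2.83, 2.83]. Speed limits (rad/s): [1.89, 1.89, 2.57, 2.57, 3.01, 3.01, 3.01].

INTERFACE

Orientations are given as a unit quaternion [w, x, y, z].
In Python, from bench import env, effector, kinematics, viewer gives the robot as it stands. Calls block until the motion is done:
- env.movep(position, orientation): joint-space move of the TCP to a pose.
- env.servo_line(position, rotation=None, v=0.15): straight line of the TCP; rotation=None keeps the orientation; v is the mean speed in m/s.
- env.move_j(angles): joint-space move.
- effector.gripper_to(opening, squeeze=None): finger opening in m; squeeze is the grip in N (None keeps the last); returns when the fingers have stopped.
- env.wait(seconds).
- kinematics.inverse_kinematics(position, orientation): joint angles nearest the present ones, or None.
- env.sense(): the state.
- viewer.read_camera(name): name is "side" or "top"; returns a dict with "color" (480x640x3 uint8, blue, green, red), "fovy" (degrees; the focal length in pixels is half the picture's height over the tangent of half this angle, whatever the lens; pixels are square), "cx", "cy" (the principal point, pixels), "cam_to_world" (4x4, takes a point from camera to world coordinates). Camera axes: x right, y up, looking along -z (the intrinsics and any distortion apply to the point x, -y, -z); pixel columns grow to the right and rows downward; lengths in m; the calibration is good to about 2 mm. A picture is of the moment at which its call begins. There is no depth.
A pose or a line that the arm cannot do raises env.PlanningError and nothing moves.
- env.sign_off(): hands the job in; it is judged then, once.
The state is a dict: "t": time; "joint_pos": joint angles; "joint_velocities": joint speeds; "effort": joint torques, N m; "tcp_pos": TCP position; "ee_rot": TCP orientation; "ft_force": force on the tool from outside, world axes, zero at the start; "torque": the same for the moment, N m; "grip_width": finger opening in m; "grip_force": force on a finger pad.
Only numpy, scipy, OpenCV 4.12 (cv2) and the standard library are available. Lean on these libraries where they do the work, as an engineer would, in place of code of your own. Each camera call takes 0.05 s, during which the arm holds its last target. There are 200 camera calls.

## Working session

There is one attempt and no reset: what is moved stays moved. The work goes in short steps, each a Python script; the robot and the scene stay as the last script left them, time stands still between calls to the robot, and variables do not carry over. Pictures are saved under pics/ and viewed, at most 10 in all, crops included, and the job is handed in when it is done.

```bash
ls; mkdir -p pics; python3 - <<'E'
from bench import env,viewer
import cv2
for n in("top","side"):
    d=viewer.read_camera(n);cv2.imwrite(f"pics/{n}0.png",d["color"]);print(n,{k:v for k,v in d.items() if k!="color"})
print(env.sense()["t"],env.sense()["ee_rot"])
E
```

```text
pics
top {'fovy': 55.90174796860047, 'cx': 320.13564629322724, 'cy': 231.6637390797643, 'cam_to_world': array([[ 0.02577315,  0.99114232, -0.13027909,  0.35620481],
       [-0.99900775,  0.03027156,  0.03266716,  0.02747862],
       [ 0.03632156,  0.12930789,  0.99093906,  1.16450992],
       [ 0.        ,  0.        ,  0.        ,  1.        ]])}
side {'fovy': 54.357669242809735, 'cx': 319.6260744223292, 'cy': 230.01627255330874, 'cam_to_world': array([[ 0.98594666,  0.13514446, -0.09820973,  0.36102484],
       [-0.16624891,  0.73584059, -0.65642968, -0.78248426],
       [-0.01644613,  0.66353192,  0.74796719,  0.91709922],
       [ 0.        ,  0.        ,  0.        ,  1.        ]])}
0.1 [-1.15452307e-04  2.25943231e-01  9.74140343e-01 -4.85471887e-04]
```

View pics/top0.png

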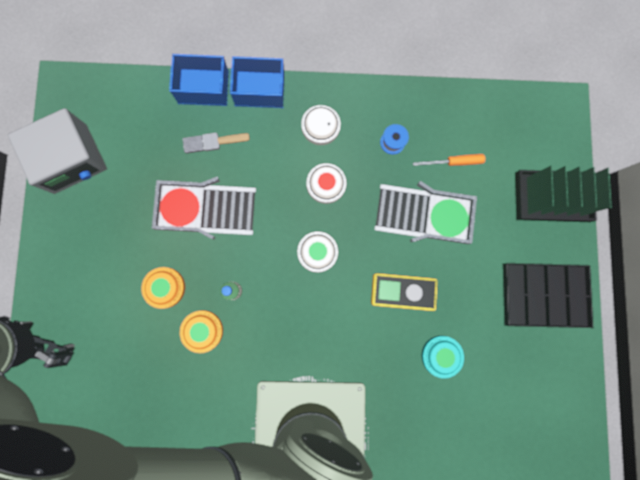

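View pics/side0.png

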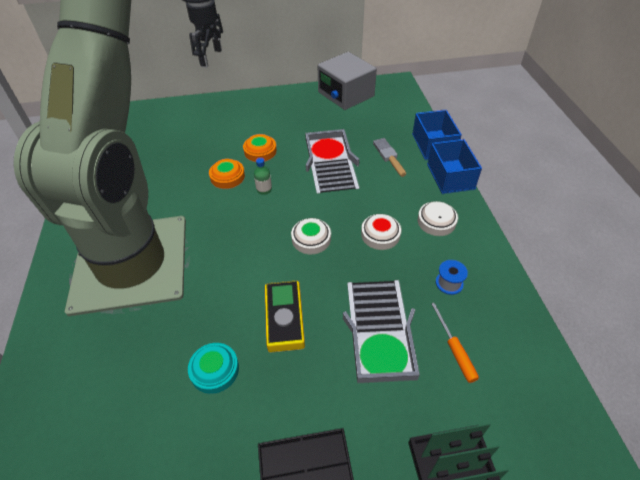

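The top view shows the white green-tag unit at (318,251), the white red-tag unit at (327,182) and the untagged unit at (321,124). The red bay is on the left, pad (180,207), and the green bay is on the right, pad (449,218).

Look-alikes:
- **Green:** orange units at (161,288) and (200,332), turquoise unit at (445,357), and the pad itself.
- **Red:** only the pad.

I choose the white units. Next I'll measure by colour and check in a crop.

```bash
cat > h.py <<'E'
import numpy as np,cv2
from bench import env,effector,kinematics,viewer
def ray(d,u,v,z):
    f=240/np.tan(np.radians(d["fovy"])/2);T=d["cam_to_world"]
    r=T[:3,:3]@np.array([(u-d["cx"])/f,-(v-d["cy"])/f,-1]);o=T[:3,3]
    return (o+r*(z-o[2])/r[2])[:2]
def blobs(d,col):
    h=cv2.cvtColor(d["color"],cv2.COLOR_BGR2HSV);H,S,V=cv2.split(h)
    m=((H<6)|(H>174))&(S>150)&(V>120) if col=="r" else (H>55)&(H<80)&(S>90)&(V>130)
    n,l,s,c=cv2.connectedComponentsWithStats(m.astype(np.uint8))
    return [(c[i].round(1),s[i,4]) for i in range(1,n) if s[i,4]>60]
E
python3 - <<'E'
from h import *
for n in("top","side"):
    d=viewer.read_camera(n)
    for c in "rg":
        for p,a in blobs(d,c): print(n,c,p,a,"z42",ray(d,*p,.042).round(4),"z1.5",ray(d,*p,.0015).round(4))
    if n=="top":
        c=d["color"][110:290,140:500]
        cv2.imwrite("pics/crop.png",cv2.resize(c,None,fx=2.2,fy=2.2,interpolation=cv2.INTER_CUBIC))
    pts={"top":[(203,187),(256,188),(201,232),(253,236),(381,185),(376,232),(424,189),(419,236),(154,181),(152,232),(475,194),(470,243)],"side":[]}[n]
    for p in pts: print(p,ray(d,*p,.0015).round(3))
E
```

```text
top r [326.4 180.4] 95 z42 [ 0.6357 -0.0221] z1.5 [ 0.6458 -0.0239]
top r [179.1 206.8] 1008 z42 [0.5555 0.3439] z1.5 [0.5627 0.3553]
top g [336.  294.7] 128785 z42 [ 0.3485 -0.0526] z1.5 [ 0.3482 -0.0555]
top g [449.2 217.8] 1052 z42 [ 0.5493 -0.3367] z1.5 [ 0.5563 -0.3498]
top g [317.4 250.7] 211 z42 [ 0.4558 -0.0039] z1.5 [ 0.4594 -0.0051]
top g [160.  287.2] 233 z42 [0.3556 0.3768] z1.5 [0.3556 0.3894]
top g [198.9 331.9] 237 z42 [0.2512 0.2765] z1.5 [0.2474 0.2855]
top g [445.1 357.6] 278 z42 [ 0.2033 -0.3226] z1.5 [ 0.1977 -0.3352]
(203, 187) [0.617 0.297]
(256, 188) [0.619 0.16 ]
(201, 232) [0.499 0.295]
(253, 236) [0.493 0.162]
(381, 185) [ 0.638 -0.169]
(376, 232) [ 0.513 -0.157]
(424, 189) [ 0.631 -0.283]
(419, 236) [ 0.506 -0.269]
(154, 181) [0.629 0.424]
(152, 232) [0.495 0.42 ]
(475, 194) [ 0.623 -0.42 ]
(470, 243) [ 0.491 -0.404]
side r [327.3 148.3] 499 z42 [0.5521 0.3004] z1.5 [0.5609 0.3505]
side r [381.4 224.3] 179 z42 [ 0.6325 -0.0236] z1.5 [0.645  0.0115]
side g [258.6 141.1] 93 z42 [0.3542 0.373 ] z1.5 [0.3539 0.4265]
side g [225.  166.6] 112 z42 [0.25   0.2735] z1.5 [0.2449 0.3224]
side g [310.5 228.8] 195 z42 [ 0.4541 -0.0063] z1.5 [0.4584 0.0296]
side g [282.3 294.7] 312 z42 [ 0.3618 -0.1898] z1.5 [ 0.3619 -0.1624]
side g [383.3 354.2] 1559 z42 [ 0.5467 -0.3685] z1.5 [ 0.5553 -0.3494]
side g [210.9 361.6] 395 z42 [ 0.202  -0.3238] z1.5 [ 0.1946 -0.3026]
```

View pics/crop.png

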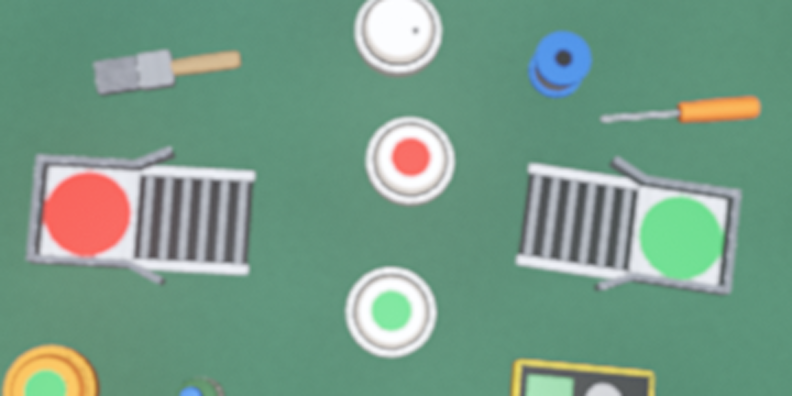

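The crop confirms the white green-tag and white red-tag units. The roller near ends are at crop (524,215) on the right and (250.5,224) on the left.

My plan is to push with the two fingers as a cradle. I'll first stage the red unit in front of its rollers so it isn't in the way, then take green home, then red home.

```bash
cat >> h.py <<'E'
P=dict(G=np.array([.556,-.3496]),R=np.array([.5618,.353]))   # seats
OFF=.011+.040
Z=.014
def unit(v): return v/np.linalg.norm(v)
def q(a): return np.array([0,np.cos(a/2),np.sin(a/2),0])
def orient(pos,d):
    j0=np.array(env.sense()["joint_pos"]);b=None
    a0=np.arctan2(d[1],d[0])
    for a in(a0,a0+np.pi):
        for s in(1,-1):
            j=kinematics.inverse_kinematics(pos,s*q(a))
            if j is not None and (b is None or abs(j[6]-j0[6])<b[0]): b=(abs(j[6]-j0[6]),s*q(a))
    return b[1]
def push(c,e,v=.1,gap=.02):
    """cradle-push disc from centre c to centre e"""
    c,e=np.array(c),np.array(e);d=unit(e-c);s=c-d*(OFF+gap)
    Q=orient([*s,.1],d)
    env.movep([*s,.1],Q);env.servo_line([*s,Z],v=.15)
    env.servo_line([*(e-d*OFF),Z],v=v)
    return d
def up(d): 
    p=env.sense()["tcp_pos"];env.servo_line([p[0]-.02*d[0],p[1]-.02*d[1],Z],v=.1)
    p=env.sense()["tcp_pos"];env.servo_line([p[0],p[1],.1],v=.2)
def look(name):
    for n in("top","side"):
        d=viewer.read_camera(n);cv2.imwrite(f"pics/{n}_{name}.png",d["color"])
        for c in "rg":
            for p,a in blobs(d,c):
                if 60<a<2000: print(n,c,p,a,ray(d,*p,.042).round(4))
E
python3 - <<'E'
from h import *
d=viewer.read_camera("top")
n={"G":ray(d,378.2,207.7,.0015),"R":ray(d,253.9,211.8,.0015)}
pt={"G":ray(d,449.2,217.8,.0015),"R":ray(d,179.1,206.8,.0015)}
for k in n: 
    v=pt[k]-n[k];print(k,n[k],np.linalg.norm(v),np.degrees(np.arctan2(v[1],v[0])))
u=unit(pt["R"]-n["R"])
stage=P["R"]-u*.255
print("stage",stage)
effector.gripper_to(.060)
print(env.sense()["grip_width"],env.sense()["t"])
dd=push([.634,-.023],stage)
print(env.sense()["ft_force"],env.sense()["t"],env.sense()["tcp_pos"])
up(dd);look("1");print(env.sense()["t"])
E
```

```text
G [ 0.57718665 -0.16169144] 0.18925457807840598 -96.34079446751771
R [0.55583457 0.16244474] 0.192969229735186 87.94929418406603
stage [0.5526751  0.09816331]
0.06016290607560548 0.625
[-0.01300116 -0.00140641  0.55767411] 5.7917 [0.58119057 0.05548486 0.01391747]
top r [179.2 206.8] 1013 [0.5556 0.3436]
top g [449.3 217.8] 1054 [ 0.5493 -0.3369]
top g [160.  287.2] 234 [0.3556 0.3768]
top g [198.9 331.9] 237 [0.2512 0.2765]
top g [445.1 357.6] 279 [ 0.2033 -0.3226]
side r [327.3 148.3] 499 [0.5521 0.3004]
side r [340.3 195.2] 132 [0.5511 0.0984]
side g [258.6 141.1] 93 [0.3542 0.373 ]
side g [225.  166.6] 112 [0.25   0.2735]
side g [310.5 228.7] 196 [ 0.4541 -0.006 ]
side g [282.2 294.8] 322 [ 0.3616 -0.19  ]
side g [383.3 354.2] 1558 [ 0.5467 -0.3685]
side g [210.9 361.6] 396 [ 0.202  -0.3238]
6.825
```

Red was staged exactly as commanded, so the cradle offset holds. Now green.

```bash
cat >> h.py <<'E'
U=dict(G=np.array([np.cos(a:=np.radians(-96.34)),np.sin(a)]),R=np.array([np.cos(b:=np.radians(87.95)),np.sin(b)]))
def home(k,c):
    """c = start centre on the bay axis; push along it, then creep until the end wall resists"""
    d=push(c,P[k]-U[k]*.010,v=.08)
    print("near",np.round(env.sense()["ft_force"],1),env.sense()["t"])
    for i in range(-8,7):
        env.servo_line([*(P[k]+U[k]*(i*.001-OFF)),Z],v=.03)
        f=-np.dot(env.sense()["ft_force"][:2],U[k])
        print(i,round(f,1),end="; ")
        if f>8: break
    up(d)
E
python3 - <<'E'
from h import *
st=P["G"]-U["G"]*.265
d=push([.455,-.005],st);print(st,env.sense()["t"],np.round(env.sense()["ft_force"],1))
up(d);look("2")
E
```

```text
Traceback (most recent call last):
  File "h.py", line 29, in push
    env.movep([*s,.1],Q);env.servo_line([*s,Z],v=.15)
                         ~~~~~~~~~~~~~~^^^^^^^^^^^^^^
bench.PlanningError: the arm cannot follow that straight line within its joint ranges
```

```bash
python3 - <<'E'
from h import *
st=P["G"]-U["G"]*.265;c=np.array([.455,-.005]);print(env.sense()["joint_pos"],env.sense()["t"],st)
for name,e in(("diag",st),("A",c+[.03,-.075])):
  d=unit(e-c);a0=np.arctan2(d[1],d[0])
  for gap in(.02,.012,.006):
    for a in(a0,a0+np.pi):
        s=c-d*(OFF+gap)
        for z in(.1,Z):
            j=kinematics.inverse_kinematics([*s,z],q(a));print(name,gap,round(a,2),z,s.round(3),None if j is None else np.round(j,2))
E
```

```text
[-0.14476266  0.76409113 -0.03220363  2.2566275   0.18328204  0.12276597
  0.66269931] 7.6583 [ 0.58526347 -0.08622071]
diag 0.02 -0.56 0.1 [0.395 0.033] [-0.14  0.76 -0.03  2.26  0.18  0.12  0.66]
diag 0.02 -0.56 0.014 [0.395 0.033] [ 0.21  1.06 -0.69  2.28  1.69  0.59  2.26]
diag 0.02 2.58 0.1 [0.395 0.033] [-0.14  0.76 -0.03  2.26  0.18  0.12  0.66]
diag 0.02 2.58 0.014 [0.395 0.033] [ 0.45  1.36 -1.35  2.27  1.55  1.27 -0.78]
diag 0.012 -0.56 0.1 [0.402 0.028] [-0.39  0.82  0.44  2.24 -1.21  0.34 -1.02]
diag 0.012 -0.56 0.014 [0.402 0.028] [ 0.11  1.01 -0.46  2.26  1.76  0.4   2.23]
diag 0.012 2.58 0.1 [0.402 0.028] [-0.13  0.77 -0.04  2.24  0.19  0.14  0.67]
diag 0.012 2.58 0.014 [0.402 0.028] [ 0.47  1.36 -1.35  2.25  1.54  1.27 -0.74]
diag 0.006 -0.56 0.1 [0.407 0.025] [-0.4   0.83  0.47  2.23 -1.19  0.37 -1.02]
diag 0.006 -0.56 0.014 [0.407 0.025] [ 0.12  1.01 -0.46  2.25  1.71  0.39  2.28]
diag 0.006 2.58 0.1 [0.407 0.025] [-0.12  0.77 -0.04  2.22  0.19  0.16  0.68]
diag 0.006 2.58 0.014 [0.407 0.025] [ 0.48  1.36 -1.35  2.23  1.54  1.27 -0.72]
A 0.02 -1.19 0.1 [0.429 0.061]
[... 183 characters left out ...]
 0.23  0.31]
A 0.02 1.95 0.014 [0.429 0.061] [-0.22  0.98  0.    2.16 -0.14  0.    0.3 ]
A 0.012 -1.19 0.1 [0.432 0.053] [ 0.17  0.85 -0.66  2.12  1.06  0.55  2.23]
A 0.012 -1.19 0.014 [0.432 0.053] [-0.09  0.98 -0.19  2.16  1.45  0.16  1.87]
A 0.012 1.95 0.1 [0.432 0.053] [-0.22  0.78  0.04  2.13 -0.14  0.23  0.32]
A 0.012 1.95 0.014 [0.432 0.053] [-0.2   0.98  0.    2.16 -0.13  0.01  0.31]
A 0.006 -1.19 0.1 [0.434 0.048] [ 0.18  0.85 -0.66  2.11  1.06  0.56  2.25]
A 0.006 -1.19 0.014 [0.434 0.048] [-0.06  0.98 -0.22  2.15  1.43  0.18  1.91]
A 0.006 1.95 0.1 [0.434 0.048] [-0.21  0.78  0.04  2.12 -0.13  0.24  0.33]
A 0.006 1.95 0.014 [0.434 0.048] [-0.18  0.98  0.    2.15 -0.12  0.01  0.32]
```

Joint 6 limits how close to the base the tool can go down: TCP radius must be at least about 0.435. So I'll split the push, first mostly sideways, then outward.

```bash
sed -i 's/^Z=.*/Z=.016/' h.py; python3 - <<'E'
from h import *
d=push([.455,-.005],[.487,-.107],gap=.012);print(env.sense()["t"],np.round(env.sense()["ft_force"],1))
up_ok=True
try: up(d)
except env.PlanningError as e: print(e); p=env.sense()["tcp_pos"];env.servo_line([p[0],p[1],.1],v=.2)
st=P["G"]-U["G"]*.262
try:
    d=push([.487,-.107],st,gap=.010);print(st,env.sense()["t"],np.round(env.sense()["ft_force"],1));up(d)
except env.PlanningError as e: print(e)
look("2");print(env.sense()["t"],env.sense()["tcp_pos"])
E
```

```text
10.175 [-0.9  0.9  0.2]
[ 0.58493219 -0.08920236] 13.8667 [ 0.1 -0.   0.1]
top r [179.1 206.8] 1011 [0.5555 0.3439]
top g [449.2 217.8] 1052 [ 0.5493 -0.3367]
top g [160.  287.2] 234 [0.3556 0.3768]
top g [198.9 331.9] 237 [0.2512 0.2765]
top g [445.1 357.6] 279 [ 0.2033 -0.3226]
side g [258.6 141.1] 93 [0.3542 0.373 ]
side g [225.  166.6] 112 [0.25   0.2735]
side g [368.9 246.4] 218 [ 0.5845 -0.0884]
side g [282.3 294.8] 317 [ 0.3618 -0.1901]
side g [383.3 354.2] 1561 [ 0.5467 -0.3685]
side g [210.9 361.6] 394 [ 0.202  -0.3238]
14.8833 [ 0.51478561 -0.10207689  0.09934619]
```

Green is at (0.5845, -0.0884), on target. Next I push it home.

```bash
python3 - <<'E'
from h import *
home("G",P["G"]-U["G"]*.262)
look("3");print(env.sense()["t"])
d=cv2.imread("pics/side_3.png");cv2.imwrite("pics/s3c.png",cv2.resize(d[180:420,230:510],None,fx=2.4,fy=2.4,interpolation=cv2.INTER_CUBIC))
E
```

```text
near [0.9 1.4 0.7] 19.8583
-8 0.6; -7 -0.6; -6 -0.1; -5 0.4; -4 0.4; -3 0.6; -2 0.7; -1 0.8; 0 -0.0; 1 -0.1; 2 0.2; 3 5.3; 4 10.1; top r [179.1 206.8] 1013 [0.5555 0.3439]
top g [160.  287.2] 234 [0.3556 0.3768]
top g [198.9 331.9] 237 [0.2512 0.2765]
top g [202.  351.3] 82 [0.2058 0.2664]
top g [449.4 360.9] 94 [ 0.1956 -0.3331]
side g [258.6 141.1] 93 [0.3542 0.373 ]
side g [225.  166.6] 112 [0.25   0.2735]
side g [282.2 294.8] 322 [ 0.3616 -0.19  ]
side g [385.1 345.3] 372 [ 0.5554 -0.35  ]
side g [210.9 361.6] 394 [ 0.202  -0.3238]
24.1417
```

View pics/s3c.png

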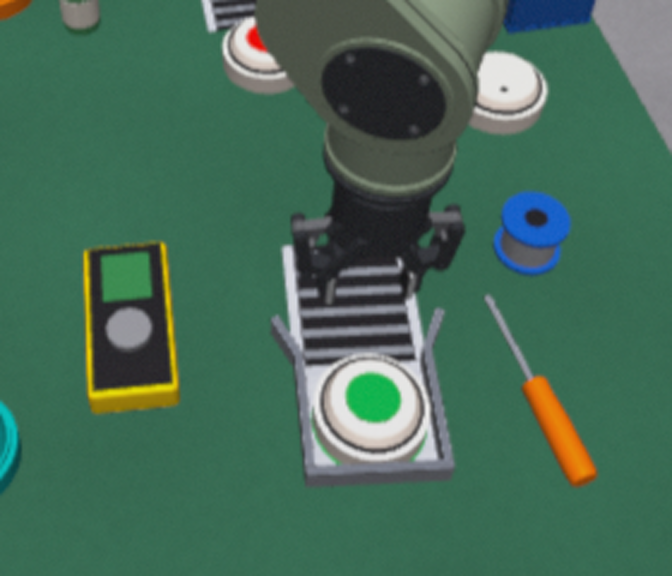

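Side crop: green unit is in the bay with its tag at side pixel (385,345), which is (0.555,-0.351). That is at or slightly past the seat centre, and the end wall resisted with 10 N, so it is home. Now red.

```bash
python3 - <<'E'
from h import *
home("R",P["R"]-U["R"]*.255)
look("4");print(env.sense()["t"])
d=cv2.imread("pics/side_4.png");cv2.imwrite("pics/s4c.png",cv2.resize(d[100:240,230:430],None,fx=3,fy=3,interpolation=cv2.INTER_CUBIC))
E
```

```text
near [ 0.2 -1.   0.8] 29.4917
-8 -0.2; -7 0.4; -6 0.6; -5 0.3; -4 0.0; -3 -0.9; -2 0.2; -1 0.7; 0 4.9; 1 9.6; top g [454.2 214.8] 200 [ 0.5575 -0.3496]
top g [445.1 357.6] 279 [ 0.2033 -0.3226]
side r [327.3 137.2] 100 [0.5615 0.3529]
side g [258.6 141.1] 93 [0.3542 0.373 ]
side g [224.9 166.6] 112 [0.2497 0.2736]
side g [282.3 294.7] 316 [ 0.3618 -0.1898]
side g [385.1 345.2] 372 [ 0.5554 -0.3498]
side g [210.9 361.6] 395 [ 0.202  -0.3238]
33.025
```

View pics/s4c.png

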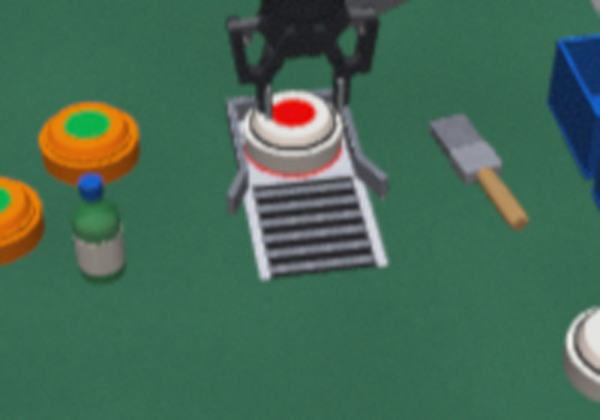

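The side crop shows red seated with its tag at (0.5615, 0.352), and the wall resisted at +1 mm. I'll move clear and take a final top check.

```bash
python3 - <<'E'
from h import *
p=env.sense()["tcp_pos"];env.servo_line([p[0],p[1],.22],v=.2)
env.movep([.45,.05,.25],env.sense()["ee_rot"]);look("5");print(env.sense()["t"])
d=cv2.imread("pics/top_5.png");cv2.imwrite("pics/t5c.png",cv2.resize(d[100:300,130:500],None,fx=2.1,fy=2.1,interpolation=cv2.INTER_CUBIC))
E
```

```text
top r [174.9 203.9] 179 [0.5625 0.3547]
top g [454.3 214.8] 203 [ 0.5575 -0.3499]
top g [160.1 287.2] 233 [0.3556 0.3765]
top g [445.1 357.6] 279 [ 0.2033 -0.3226]
side r [327.8 137.6] 85 [0.5626 0.3506]
side g [258.6 141.1] 93 [0.3542 0.373 ]
side g [224.9 166.6] 112 [0.2497 0.2736]
side g [282.2 294.8] 321 [ 0.3616 -0.19  ]
side g [385.2 345.2] 373 [ 0.5556 -0.3498]
side g [210.9 361.6] 394 [ 0.202  -0.3238]
34.8833
```

View pics/t5c.png

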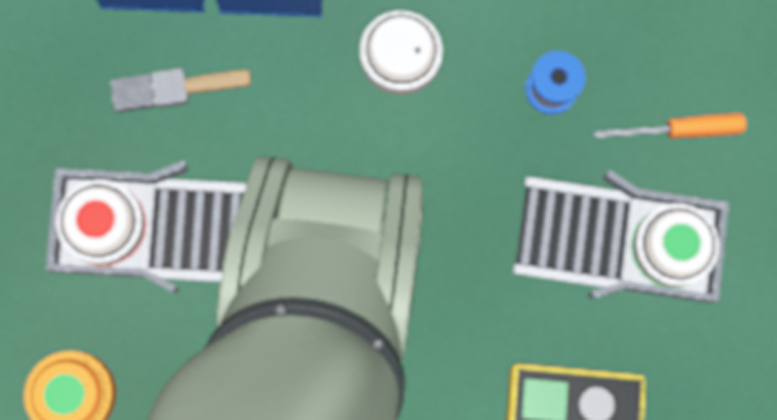

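Top crop: both units are in their bays against the end walls, red at (95,219) and green at (682,242), and the bystanders haven't moved. The red blob in the side view was only partly segmented, so I'll recheck how far home it is with a looser threshold.

```bash
python3 - <<'E'
from h import *
d={n:viewer.read_camera(n) for n in("top","side")}
W={("top","R"):(155,185,195,222),("top","G"):(435,197,473,232),("side","R"):(305,125,350,150),("side","G"):(360,325,410,366)}
for (n,k),(a,b,c,e) in W.items():
    for nm in("0","5"):
        im=cv2.imread(f"pics/{n}{'_5' if nm=='5' else '0'}.png").astype(int)
        if nm=="0": a2,b2,c2,e2=a-8,b-8,c+8,e+22
        else: a2,b2,c2,e2=a,b,c,e
        r=im[b2:e2,a2:c2];s=(r[...,2]-r[...,1]) if k=="R" else (r[...,1]-r[...,2])
        m=(s>90).astype(np.uint8)
        nn,l,st,ce=cv2.connectedComponentsWithStats(m);i=1+np.argmax(st[1:,4])
        p=ray(d[n],*(ce[i]+[a2,b2]),.0435 if nm=="5" else .0016)
        print(n,k,"unit" if nm=="5" else "pad",st[i,4],p.round(4),"along",round(float((p-P[k])@U[k]),4))
E
```

```text
top R pad 1135 [0.5625 0.355 ] along 0.0021
top R unit 233 [0.5624 0.3542] along 0.0012
top G pad 1007 [ 0.5566 -0.3495] along -0.0001
top G unit 191 [ 0.5569 -0.3491] along -0.0006
side R pad 531 [0.5607 0.3508] along -0.0023
side R unit 90 [0.5628 0.3485] along -0.0045
side G pad 1508 [ 0.5554 -0.3492] along -0.0003
side G unit 350 [ 0.5552 -0.3507] along 0.0012
```

Relative to its pad, each unit is home to within about 1 mm. The side-view offset is the same in y for both units, so it comes from the assumed tag height.

```bash
python3 -c "
from bench import env
print(env.sign_off())"
```

```text
the job is handed in; nothing more can be done
None
```

I handed the job in at about 35 s: the green-tag housing is home in the green bay and the red-tag housing in the red bay, each within about 1 mm in the pictures, with the end wall felt on both, and the untagged housing and bystanders show no movement in them.

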